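# Swing a tube rack round the stop post into the rack reader

## Robot

A 6-joint arm with a two-finger parallel gripper is mounted at the origin on the work surface. World frame = base frame: x ahead of the robot, y to its left, z up, the work surface at z = 0. Lengths are in m, angles in rad, forces in N, time in s.
With the tool pointing down it reaches from about 0.35 to 0.85 m from the base axis. Payload 8.1 kg.
Tool frame: the origin (TCP) lies between the finger pads; the fingertips stand 11 mm ahead of it and the grasp point (between the pads) lies 8 mm behind it (tips_ahead is the z of the fingertips in the tool frame, in m); z points along the fingers, y is the line along which they close (so a half turn about z gives the same grasp; the last joint's range is limited). The gripper opens to 93 mm and grips with 3 to 60 N. Pads are 15 mm wide; open, the fingers measure 128 mm over their backs; the gripper's body (75 mm by 188 mm) begins 65 mm behind the grasp point.
Start: joints at [1.186, 0.13, 1.488, -0, 1.523, -0.085], TCP at [0.177, 0.573, 0.23] pointing down, gripper open.
Joint ranges: [-2.96, 2.96], [-0.89, 2.26], [0.02, 2.5], [-1.34, 4.48], [0, 2.73], [-2.66, 2.66]. Speed limits (rad/s): [2.39, 2.39, 2.79, 3.14, 3.14, 3.14].

## Interface

Orientations are given as a rotation vector (axis times angle).
In Python, from plant import read_state, read_camera, close_job, tips_ahead gives the robot as it stands. The module is installed in compiled form; this text tells all that it offers.
- The arm moves only by the tool move_arm, never from a script. Its argument "plan" is a list of rows, each a list of 7 numbers: the turn, a rotation vector about the tool's x, y, z in units of 6 degrees (1.0 is 6 degrees), then the shift along the tool's x, y, z in units of 25 mm (1.0 is 25 mm), then the finger opening in mm, from 0 to 93. A call has exactly 10 rows; each row shifts and turns the commanded pose from where the row before left it, along the tool's axes as they then stand; what a row does not reach is not made up. A row lasts 1/10 s, in which the tool goes at most 50 mm and 8.59 degrees, less where a joint would pass 70% of its speed; a pose out of reach is approached as far as the arm can. A call is refused whole if a number of a shift passes 1 or a number of a turn 1, either way. A call with a gripper value outside its range is refused whole. The fingers move at their own pace and stop on an object; "force" is the grip in N (left out, the last holds). Time passes only in rows, so rows that do not move let the fingers close, or fill a call up. It gives the time, the measured TCP pose, the force, the opening and the grip force at its end, in the units of the state.
- read_state(): the state, without advancing time (a new reading comes with each control period).
- read_camera(name): name is "scene" or "side" or "wrist"; returns a dict with "frame" (420x560x3 uint8, red, green, blue), "z_map" (420x560 float32, m along the optical axis (not along the pixel's ray), 0 where there is no reading), "fx", "fy", "cx", "cy" (pixels), "distortion" ([k1, k2, p1, p2, k3] as OpenCV has them; the pictures are not rectified), "rvec" (rotation vector, rad) and "tvec" (3), from world to camera coordinates, as OpenCV has them. Camera axes: x right, y down, z forward; pixel columns grow to the right and rows downward; lengths in m; the calibration is good to about 2 mm. A picture is of the moment at which its call begins.
- close_job(): hands the job in; it is judged then, once.
The state is a dict: "t": time; "q": joint angles; "dq": joint speeds; "joint_torque": joint torques, N m; "tool_pos": TCP position; "orientation": TCP orientation; "force": force on the tool from outside, world axes, zero at the start; "wrist_torque": the same for the moment, N m; "opening": finger opening in m; "gripper_force": force on a finger pad.
Only numpy, scipy, OpenCV 4.12 (cv2) and the standard library are available. Lean on these libraries where they do the work, as an engineer would, in place of code of your own. Each camera call takes 0.05 s, during which the arm holds its last target. There are 200 camera calls.

## Task

Load the tube rack into the barcode reader. Keep it upright and, while it still lies askew, bring its forked end up snugly against the stop post; then swing it by the grip at its other end, pivoting about the post with the fork kept on it, and press it home along the guide rail until the spring bolt snaps out and locks it in line; then let go. Use a light hand: never press the rack on the post or on the rail and its pad with more than 25 N, and leave the tip box, bottle and cap tray alone.

Things in the scene. Friction and masses are not known exactly. Their poses are not given: they have to be found in the camera images.
- deck: Fixed aluminium deck of the reader, 300 x 360 x 10 mm (x -125 to 175, y -205 to 155), turned by some yaw. Origin on its underside, directly below where the middle of the rack's underside comes to lie when home; x points away from the rail across the deck, y along the rail towards the post, z up. The white scan head (95 mm tall) stands on it 31 mm behind that line at -x.
- rail: Fixed steel guide rail, 12 x 105 mm, 30 mm tall; origin under its middle, axes as the deck's. Along the deck it spans y -85 to +20 mm. Near its -y end a sprung rubber pad, 20 mm wide, stands out and meets the rack's side about 3 mm before home; its spring takes 14 N at home, where the catch snaps, so about 10 N across at the grip. The solid rail stops the rack 2 mm past home.
- post: Fixed steel stop post, 12 mm diameter, 40 mm above the deck; origin on its axis at the deck surface (deck x 0, y 98.5 mm).
- rack: Loose grey single-row rack with eight capped tubes fast in it, 0.25 to 0.5 kg, lying on the deck. Origin at the middle of its underside. Long axis y: the V-forked end is at +y, the upright grip and square end (y -141 mm) at -y. Base 32 mm wide, 30 mm high; tube caps up to 96 mm. Home, its axes are the deck's and its origin is 10 mm above the deck's; it starts turned 0.36 to 0.60 rad anticlockwise from there (seen from above).
- rack_notch (a point): Point in the rack's 90 degree V fork (mouth 24 mm wide, 12 mm deep) where the axis of the post comes when the fork is seated: rack y +98.5 mm, on the midline, 15 mm above the underside. Seated, it lies on the axis of post, and the rack can turn about the post.
- rack_grip (a point): Centre of the pinch height of the upright grip at the rack's other end: rack y -118 mm, on the midline, 56 mm above the underside. The grip is 18 mm thick across the rack (x), 28 mm long (y), 86 mm tall; pinch it across the rack from above. It lies 216.5 mm from rack_notch.
- bolt (a joint): Spring bolt of the catch at the -y end of the deck: 0 fully out, about 0.005 m while the rack rides over it. Steel, 18 mm tall, 23 mm above the deck, bevelled on its far side; the rack's end pushes it back (2.5 to 5 N spring) over the last 45 mm of the swing, needing up to about 10 N at the grip. It snaps out again, 5 mm across the rack's far side, only when the rack is pressed home: then the rack is locked.
- tip_box: Bystander: pipette tip box, 80 x 120 x 73 mm, on the bench left of the deck; origin under its middle.
- medium_mid (a point): Bystander: bottle 60 mm across and 130 mm tall standing right of the deck near the robot; point half-way up.
- cap_tray: Bystander: open tray of spare caps, 90 x 120 x 25 mm, right of the deck further out; origin under its middle.

How it is judged:
On the way, in this order (a step that is already met when the one before it is completed fails the run):
1. the fork of the rack is pressed up to the post while the rack still lies askew (horizontal distance between rack_notch and post below 0.003 m and contact force between rack and post above 1 N and angle between the y axis of rack and the y axis of deck, either way round above 0.15 rad), for 0.2 s.
2. the rack is swung into line, its fork still on the post, and the bolt has snapped out behind it (horizontal distance between rack_notch and post below 0.003 m and angle between the y axis of rack and the y axis of deck, either way round below 0.015 rad and value of joint bolt below 0.002 m), for 0.2 s.
At the end, for the whole second after the job is handed in: The rack lies flat on the deck (tilt under 0.05 rad, height within 3 mm) at rest, its fork on the stop post (within 3 mm) and its length in line with the rail (within 0.015 rad), locked by the spring bolt, which is out again (within 2 mm); the bystanders are where they were (all of step 2 and z of rack in the frame of deck between 0.007 and 0.013 m and angle between rack's own z axis and vertical below 0.05 rad and linear speed of rack below 0.01 m/s); the robot touches nothing.
It fails at once if the rack is pressed on the stop post with more than 25 N (contact force between rack and post above 25 N).
It fails at once if the rack is pressed on the guide rail and its pad with more than 25 N (contact force between rack and rail above 25 N).
It fails at once if the rack is brought nearly into line while its fork is off the post by over 5 mm (shoved in, not pivoted) (horizontal distance between rack_notch and post above 0.005 m and angle between the y axis of rack and the y axis of deck, either way round below 0.12 rad).
It fails at once if the rack with its tubes is tipped by more than 0.25 rad (angle between rack's own z axis and vertical above 0.25 rad).
It fails at once if a bystander is moved by more than 15 mm (distance of any of tip_box, medium_mid, cap_tray from where it was at the start of the episode above 0.015 m).
It also fails if it takes over 61 s, if anything falls off the work surface, if the arm or the gripper's body presses on something with over 40 N, if the wrist force passes 120 N, or if a joint passes its speed limit or range.

## Working session

There is one attempt and no reset: what is moved stays moved. The work goes in short steps, Python scripts to look and compute and a tool call to move; the robot and the scene stay as the last step left them, time stands still between calls to the robot, and variables do not carry over. Pictures are saved under pics/ and viewed, at most 10 in all, crops included, and the job is handed in when it is done.

Besides the shell and the picture viewer there is one more tool, called as a command line: name --pt "numbers of a row" for each row, then --argument value for the rest. move_arm: Moves the arm, as the interface text tells. Its arguments: {"type":"object","properties":{"plan":{"type":"array","items":{"type":"array","items":{"type":"number"}}},"force":{"type":"number"}},"required":["plan"]}

```bash
mkdir -p pics; cat > h.py <<'E'
import numpy as np,cv2
from scipy.spatial.transform import Rotation as R
from plant import read_state,read_camera,close_job,tips_ahead
def cam(n):
    c=read_camera(n); c['K']=np.array([[c['fx'],0,c['cx']],[0,c['fy'],c['cy']],[0,0,1.]]); c['d']=np.array(c['distortion'],float)
    c['R']=R.from_rotvec(np.ravel(c['rvec'])).as_matrix(); c['t']=np.ravel(c['tvec']); return c
def rays(c,uv):
    n=cv2.undistortPoints(np.float64(uv).reshape(-1,1,2),c['K'],c['d']).reshape(-1,2)
    return np.c_[n,np.ones(len(n))]
def cloud(c):
    h,w=c['z_map'].shape; v,u=np.mgrid[:h,:w]
    p=rays(c,np.c_[u.ravel(),v.ravel()])*c['z_map'].reshape(-1,1)
    P=(p-c['t'])@c['R']; P[c['z_map'].ravel()==0]=np.nan
    return P.reshape(h,w,3)
def onplane(c,uv,z):
    d=rays(c,uv)@c['R']; o=-c['R'].T@c['t']; return o+d*((z-o[2])/d[:,2:])
def save(n,im): cv2.imwrite('pics/'+n,cv2.cvtColor(im,cv2.COLOR_RGB2BGR))
E
python3 - <<'E'
from h import *
s=read_state(); print({k:np.round(v,3) for k,v in s.items()})
for n in ['scene','side','wrist']:
    c=cam(n); save(n+'1.png',c['frame']); np.savez(n+'.npz',P=cloud(c),f=c['frame']); print(n,np.round(-c['R'].T@c['t'],3),np.round(c['R'][2],2))
E
```

```text
{'t': np.float64(0.0), 'q': array([ 1.186,  0.131,  1.489, -0.   ,  1.523, -0.085]), 'dq': array([-0.001, -0.001, -0.001,  0.   ,  0.   ,  0.   ]), 'joint_torque': array([-4.0000e-03, -5.5981e+01, -4.9178e+01,  7.6000e-02,  3.5000e-02,
       -0.0000e+00]), 'tool_pos': array([0.177, 0.573, 0.229]), 'orientation': array([-4.690e-01, -3.106e+00,  3.000e-03]), 'force': array([ 0.   , -0.084,  0.186]), 'wrist_torque': array([ 0.061, -0.046,  0.017]), 'gripper_force': np.float64(0.0), 'opening': np.float64(0.093)}
scene [ 1.305 -0.093  0.691] [-0.78  0.12 -0.61]
side [-0.266 -0.954  0.791] [ 0.53  0.67 -0.51]
wrist [0.105 0.596 0.383] [ 0.26 -0.08 -0.96]
```

View pics/scene1.png

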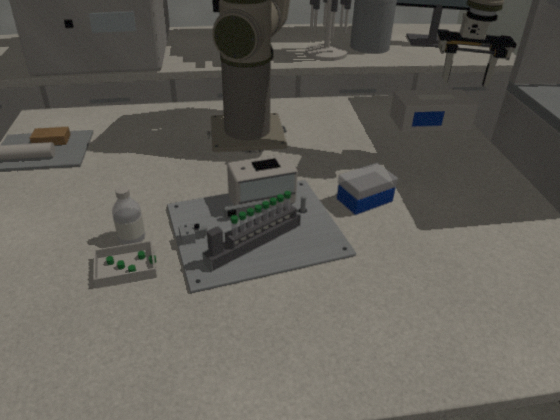

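View pics/side1.png

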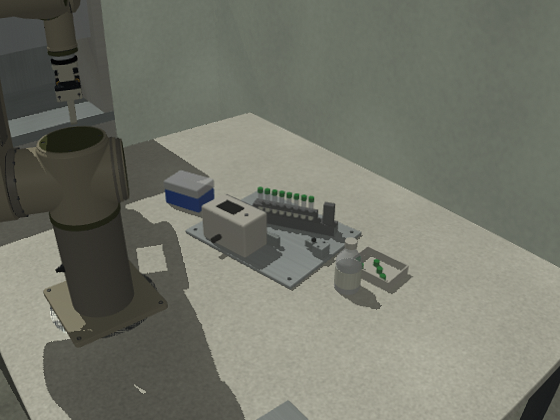

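The scene view shows the deck centred near (255,230), with the post at (304,204), the grip at (214,240), and the green caps from (234,219) to (287,195). The bottle is at (128,215), the tray at (125,263) and the tip box at (365,190). The side view shows the same layout, with the grip at (328,218). Next I measure from the depth maps and by rays.

```bash
python3 - <<'E'
from h import *
for n in ['scene','side']:
    D=np.load(n+'.npz'); P=D['P']; f=D['f']
    x,y,z=P[...,0],P[...,1],P[...,2]
    roi=(x>.3)&(x<.85)&(abs(y)<.4)
    bench=roi&(z<.2)
    print(n,'bench z',np.nanmedian(z[roi&(abs(z)<.006)]))
    hsv=cv2.cvtColor(f,cv2.COLOR_RGB2HSV)
    # deck
    m=(roi&(z>.006)&(z<.016)).astype(np.uint8); m=cv2.morphologyEx(m,cv2.MORPH_OPEN,np.ones((3,3)))
    k,l,st,_=cv2.connectedComponentsWithStats(m); b=1+np.argmax(st[1:,4]); q=P[l==b]
    print('deck z',np.median(q[:,2]),len(q)); r=cv2.minAreaRect(np.float32(q[:,:2])); print(r[0],r[1],r[2]); print(np.round(cv2.boxPoints(r),3))
    g=roi&(hsv[...,0]>45)&(hsv[...,0]<85)&(hsv[...,1]>120)&(z>.07)
    q=P[g]; print('caps',len(q),q[:,2].max(),np.percentile(q[:,2],[5,95])); t=q
    vx=cv2.fitLine(np.float32(t[:,:2]),cv2.DIST_L2,0,.01,.01).ravel(); print('capline',vx,'ang y-axis',np.arctan2(-vx[0],vx[1]) if vx[1]>0 else np.arctan2(vx[0],-vx[1]))
    s=(t[:,:2]-vx[2:])@vx[:2]; print('ext',vx[2:]+vx[:2]*s.min(),vx[2:]+vx[:2]*s.max())
    gt=roi&(z>.085)&(z<.105)&~g
    k,l,st,_=cv2.connectedComponentsWithStats(gt.astype(np.uint8))
    for i in range(1,k):
        if st[i,4]>8: q=P[l==i]; print('z~.096',st[i],q.mean(0).round(4),q.min(0).round(3),q.max(0).round(3))
E
```

```text
scene bench z -0.00032575874564661996
deck z 0.009096954069137585 8146
(0.4719346761703491, -0.017241820693016052) (0.300606369972229, 0.36057475209236145) 11.276716232299805
[[ 0.289  0.13 ]
 [ 0.36  -0.223]
 [ 0.655 -0.165]
 [ 0.584  0.189]]
caps 299 0.1077892574137986 [0.09765598 0.10618134]
capline [ 0.6330648  -0.7740988   0.5175469  -0.01058987] ang y-axis 0.68550605
ext [0.4335547  0.09211408] [ 0.56501719 -0.06863559]
z~.096 [ 227  154   71   34 1349] [0.3835 0.0041 0.1001] [ 0.311 -0.073  0.085] [0.425 0.087 0.105]
z~.096 [267 162   6   6  12] [0.3602 0.0263 0.1042] [0.348 0.021 0.103] [0.37  0.033 0.105]
z~.096 [263 191  28  22 128] [0.4999 0.0266 0.0925] [ 0.473 -0.006  0.085] [0.52  0.057 0.105]
z~.096 [112 198  27  18 282] [ 0.4803 -0.2921  0.0938] [ 0.452 -0.322  0.085] [ 0.498 -0.268  0.105]
z~.096 [255 208   7   9  33] [ 0.5269 -0.0166  0.0917] [ 0.522 -0.023  0.086] [ 0.531 -0.011  0.104]
z~.096 [231 213  23  15 103] [ 0.5492 -0.0515  0.0931] [ 0.535 -0.074  0.085] [ 0.564 -0.028  0.105]
z~.096 [207 227  16  12 136] [ 0.5833 -0.1083  0.0926] [ 0.568 -0.123  0.085] [ 
[... 923 characters left out ...]
5]
z~.096 [293 196   6   8  32] [ 0.5282 -0.0366  0.0941] [ 0.524 -0.043  0.085] [ 0.536 -0.028  0.104]
z~.096 [301 196   5   9  28] [ 0.5389 -0.0528  0.0948] [ 0.533 -0.058  0.086] [ 0.545 -0.045  0.105]
z~.096 [308 199   6   8  32] [ 0.5487 -0.0706  0.0946] [ 0.543 -0.078  0.086] [ 0.557 -0.063  0.103]
z~.096 [243 201   8   5   9] [0.4077 0.0114 0.1038] [ 0.405 -0.001  0.102] [0.41  0.026 0.105]
z~.096 [323 201  12  11  88] [ 0.5745 -0.1119  0.0946] [ 0.562 -0.128  0.085] [ 0.592 -0.095  0.102]
z~.096 [202 205  65  29 495] [ 0.3438 -0.0263  0.0956] [ 0.307 -0.076  0.085] [0.419 0.072 0.105]
z~.096 [337 249  25  17 264] [ 0.4564 -0.3051  0.0941] [ 0.438 -0.324  0.085] [ 0.489 -0.272  0.105]
```

View pics/wrist1.png

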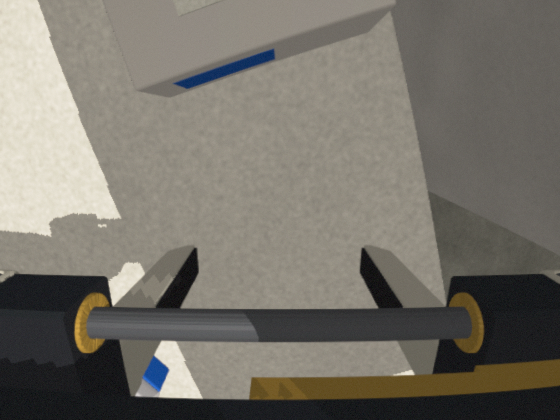

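The wrist view shows the bench by the tip box, which is of no use yet. Both views agree on the deck: centre (0.472,-0.018), yaw 0.196 rad, so the origin is about (0.443,0.002) and the post about (0.424,0.099). The grip top is near (0.58,-0.11). I move the wrist camera over the rack.

move_arm --pt "0 0 0 -1 -0.9 0 93" --pt "0 0 0 -1 -0.9 0 93" --pt "0 0 0 -1 -0.9 0 93" --pt "0 0 0 -1 -0.9 0 93" --pt "0 0 0 -1 -0.9 0 93" --pt "0 0 0 -1 -0.9 0 93" --pt "0 0 0 -1 -0.9 0 93" --pt "0 0 0 -1 -0.9 0 93" --pt "0 0 0 -1 -0.9 0 93" --pt "0 0 0 -1 -0.9 0 93"

```text
t: 1.15
tool_pos: [0.3499, 0.2831, 0.2294]
orientation: [-0.469, -3.106, 0.0]
force: [0.7, 0.2, 0.2]
opening: 0.0929
gripper_force: 0.0
```

move_arm --pt "0 0 0 -1 -0.9 0 93" --pt "0 0 0 -1 -0.9 0 93" --pt "0 0 0 -1 -0.9 0 93" --pt "0 0 0 -1 -0.9 0 93" --pt "0 0 0 -1 -0.9 0 93" --pt "0 0 0 -1 -0.9 0 93" --pt "0 0 0 -1 -0.9 0 93" --pt "0 0 0 -1 -0.9 0 93" --pt "0 0 0 -1 -0.9 0 93" --pt "0 0 0 -1 -0.9 0 93"

```text
t: 2.15
tool_pos: [0.5224, -0.0057, 0.2294]
orientation: [-0.469, -3.106, -0.0]
force: [0.5, -0.1, -0.2]
opening: 0.093
gripper_force: 0.0
```

move_arm --pt "0 0 0 -1 -0.9 0 93" --pt "0 0 0 -1 -0.9 0 93" --pt "0 0 0 -1 -0.9 0 93" --pt "0 0 1 -0.5 -0.5 0 93" --pt "0 0 1 0 0 0 93" --pt "0 0 1 0 0 0 93" --pt "0 0 1 0 0 0 93" --pt "0 0 1 0 0 0 93" --pt "0 0 0.5 0 0 0 93" --pt "0 0 0 0 0 0 93"

```text
t: 3.15
tool_pos: [0.5817, -0.1066, 0.2292]
orientation: [-1.333, -2.844, 0.0]
force: [-0.3, -0.2, 0.2]
opening: 0.093
gripper_force: 0.0
```

```bash
python3 - <<'E'
from h import *
s=read_state(); print(s['t'],np.round(s['q'],3),np.round(s['tool_pos'],4)); M=R.from_rotvec(s['orientation']).as_matrix(); print(np.round(M,3))
c=cam('wrist'); save('wrist2.png',c['frame']); np.savez('wrist.npz',P=cloud(c),f=c['frame'])
P=cloud(c);z=P[...,2]
print(np.nanmedian(z[abs(z)<.005]))
E
```

```text
3.15 [-0.268  0.108  1.513  0.     1.521 -0.962] [ 0.5817 -0.1066  0.2292]
[[-0.64   0.769 -0.001]
 [ 0.769  0.64   0.   ]
 [ 0.001 -0.    -1.   ]]
-0.0008904608209742485
```

View pics/wrist2.png

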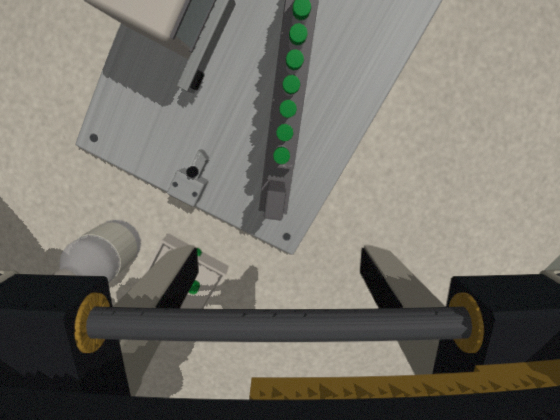

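The wrist view shows caps from (303,8) to (281,156), the grip top around (275,185), the rail end at (196,78), the bolt at (193,172) and the deck corner at (290,245). The post is out of frame.

```bash
cat >> h.py <<'E'
def caps(c,zc=.106):
    P=cloud(c); hsv=cv2.cvtColor(c['frame'],cv2.COLOR_RGB2HSV)
    m=((hsv[...,0]>45)&(hsv[...,0]<85)&(hsv[...,1]>110)&(P[...,2]>.09)).astype(np.uint8)
    k,l,st,ce=cv2.connectedComponentsWithStats(m)
    i=[j for j in range(1,k) if st[j,4]>60 and st[j,1]>2]
    zs=[np.nanmedian(P[l==j][:,2]) for j in i]
    return ce[i],zs,onplane(c,ce[i],zc)
def yaw(Q):
    v=cv2.fitLine(np.float32(Q[:,:2]),cv2.DIST_L2,0,.01,.01).ravel(); d=v[:2]*np.sign(v[1]); return np.arctan2(-d[0],d[1]),v[2:],d
E
python3 - <<'E'
from h import *
c=cam('wrist'); uv,zs,Q=caps(c); print(np.round(zs,4)); print(np.round(Q,4)); a,p,d=yaw(Q); print('yaw',a,'spacing',np.linalg.norm(np.diff(Q[:,:2],axis=0),axis=1))
P=cloud(c); z=P[...,2]; 
g=(z>.088)&(z<.102)&(np.linalg.norm(P[...,:2]-[.58,-.11],axis=2)<.03)
k,l,st,ce=cv2.connectedComponentsWithStats(g.astype(np.uint8)); b=1+np.argmax(st[1:,4]); q=P[l==b]
print('grip',st[b],np.median(q[:,2]),cv2.minAreaRect(np.float32(q[:,:2])),onplane(c,[ce[b]],.096))
n=np.array([d[1],-d[0]]); gc=np.array(cv2.minAreaRect(np.float32(q[:,:2]))[0]); print('offset of grip from cap line',(gc-p)@n)
print('notch pred',gc+d*.2165, p+d*0)
E
```

```text
[0.105  0.105  0.105  0.1051 0.1051 0.105 ]
[[ 0.5013  0.0158  0.106 ]
 [ 0.5116 -0.0008  0.106 ]
 [ 0.5221 -0.0174  0.106 ]
 [ 0.5325 -0.034   0.106 ]
 [ 0.5429 -0.0508  0.106 ]
 [ 0.5534 -0.0675  0.106 ]]
yaw 0.5594061 spacing [0.01959117 0.01958888 0.01953963 0.01982074 0.01968663]
grip [264 189  22  32 560] 0.09498198592224413 ((0.5792678594589233, -0.10860248655080795), (0.017954695969820023, 0.0284869484603405), 32.39358139038086) [[ 0.57840291 -0.10745394  0.096     ]]
offset of grip from cap line 0.00010281874538153879
notch pred [0.464375   0.07489651] [ 0.5272955  -0.02578949]
```

The caps lie on one line 19.6 mm apart, and the grip measures 18 x 28.5 mm with its top at 0.095, so these check out. The rack yaw is 0.560 rad (0.363 from the deck) and the notch is about (0.464,0.075). I shift the camera to see the post.

move_arm --pt "0 0 0 1 0 0 93" --pt "0 0 0 1 0 0 93" --pt "0 0 0 1 0 0 93" --pt "0 0 0 1 0 0 93" --pt "0 0 0 1 0 0 93" --pt "0 0 0 0 0 0 70" --pt "0 0 0 0 0 0 60" --pt "0 0 0 0 0 0 60" --pt "0 0 0 0 0 0 60" --pt "0 0 0 0 0 0 60"

```text
t: 4.25
tool_pos: [0.5022, -0.0112, 0.2295]
orientation: [-1.333, -2.845, 0.0]
force: [0.1, 0.5, 0.3]
opening: 0.0612
gripper_force: 0.0
```

```bash
python3 - <<'E'
from h import *
s=read_state(); print(s['t'],np.round(s['tool_pos'],4),np.round(s['opening'],3))
c=cam('wrist'); save('wrist3.png',c['frame']); uv,zs,Q=caps(c); a,p,d=yaw(Q); print(len(Q),'yaw',a,Q[[0,-1]].round(4))
P=cloud(c); z=P[...,2]
g=(z>.04)&(z<.056)&(np.linalg.norm(P[...,:2]-[.424,.0986],axis=2)<.015)
k,l,st,ce=cv2.connectedComponentsWithStats(g.astype(np.uint8))
for b in range(1,k):
  if st[b,4]>20:
    q=P[l==b]; print('post',st[b],ce[b],np.median(q[:,2]),cv2.minEnclosingCircle(np.float32(q[:,:2])),onplane(c,[ce[b]],.05))
m=((z>.006)&(z<.014)).astype(np.uint8); k,l,st,_=cv2.connectedComponentsWithStats(m); b=1+np.argmax(st[1:,4]); print('deck z',np.median(z[l==b]))
E
```

```text
4.25 [ 0.5022 -0.0112  0.2295] 0.061
6 yaw 0.55767363 [[ 0.4791  0.0508  0.106 ]
 [ 0.5409 -0.0483  0.106 ]]
post [280  53  13  14 129] [286.10077519  59.53488372] 0.04870091734499783 ((0.4215651750564575, 0.09882993996143341), 0.00600116653367877) [[0.42184773 0.09860038 0.05      ]]
deck z 0.009109675728870208
```

View pics/wrist3.png

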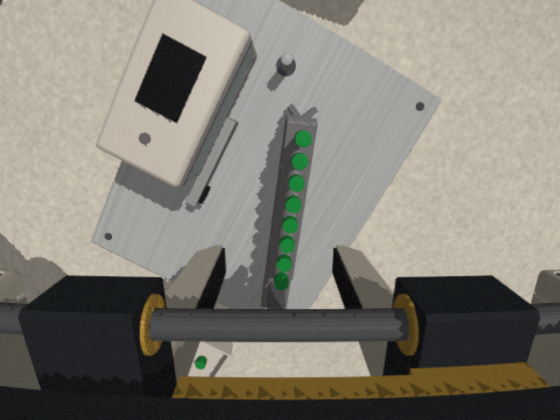

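The wrist view shows the post top at (286,60), measured at (0.4217,0.0987) with radius 6.0 mm. The fork is at (303,112). Relative to the caps in the same frame, the fork still has 40.5 mm to go along the rack and 23 mm across it towards -x. I go to the grip.

move_arm --pt "0 0 0.65 0 0 0 60" --pt "0 0 0.64 0 0 0 60" --pt "0 0 0 -1 0.1 0 60" --pt "0 0 0 -1 0.1 0 60" --pt "0 0 0 -1 0.1 0 60" --pt "0 0 0 -1 0.1 0 60" --pt "0 0 0 -0.93 0.14 0.5 60" --pt "0 0 0 0 0 1 60" --pt "0 0 0 0 0 1 60" --pt "0 0 0 0 0 0.5 60"

```text
t: 5.3
tool_pos: [0.5776, -0.108, 0.1517]
orientation: [-1.52, -2.745, 0.001]
force: [-0.6, 1.2, -0.6]
opening: 0.0601
gripper_force: 0.0
```

```bash
python3 - <<'E'
from h import *
s=read_state(); print(s['t'],np.round(s['tool_pos'],4),np.round(s['q'],2)); print(R.from_rotvec(s['orientation']).as_matrix().round(3))
c=cam('wrist'); P=cloud(c); z=P[...,2]
g=(z>.085)&(z<.102)&(np.linalg.norm(P[...,:2]-[.58,-.11],axis=2)<.03)
k,l,st,ce=cv2.connectedComponentsWithStats(g.astype(np.uint8)); b=1+np.argmax(st[1:,4]); q=P[l==b]
print('grip',st[b],np.median(q[:,2]),cv2.minAreaRect(np.float32(q[:,:2]))); uv,zs,Q=caps(c); print(yaw(Q)[0],len(Q),Q[-1]); save('w4.png',c['frame'])
E
```

```text
5.3 [ 0.5776 -0.108   0.1517] [-0.27  0.15  1.61 -0.    1.38 -0.83]
[[-0.531  0.848 -0.004]
 [ 0.848  0.531  0.001]
 [ 0.003 -0.003 -1.   ]]
grip [267 213  25  41 998] 0.09488311210355752 ((0.5790747404098511, -0.10824292153120041), (0.01732780598104, 0.027822919189929962), 32.04082489013672)
0.5585437 5 [ 0.55338011 -0.06718721  0.106     ]
```

The grip lies within 1.5 mm and is aligned, so I descend and pinch it.

move_arm --pt "0 0 0 -0.04 0.05 0.6 60" --pt "0 0 0 0 0 0.8 60" --pt "0 0 0 0 0 0.8 60" --pt "0 0 0 0 0 0.8 60" --pt "0 0 0 0 0 0.67 60" --pt "0 0 0 0 0 0 60" --pt "0 0 0 0 0 0 30" --pt "0 0 0 0 0 0 10" --pt "0 0 0 0 0 0 10" --pt "0 0 0 0 0 0 10" --force 15

```text
t: 6.35
tool_pos: [0.5811, -0.1082, 0.0639]
orientation: [1.52, 2.747, 0.001]
force: [-0.0, -0.1, -0.6]
opening: 0.0326
gripper_force: 0.0
```

move_arm --pt "0 0 0 0 0 0 10" --pt "0 0 0 0 0 0 10" --pt "0 0 0 0 0 0 10" --pt "0 0 0 0 0 0 10" --pt "0 0 0 0 0 0 10" --pt "0 0 0 0 0 0 10" --pt "0 0 0 0 0 0 10" --pt "0 0 0 0 0 0 10" --pt "0 0 0 0 0 0 10" --pt "0 0 0 0 0 0 10"

```text
t: 7.35
tool_pos: [0.5804, -0.1082, 0.0631]
orientation: [1.521, 2.749, -0.0]
force: [-2.7, -1.6, 5.0]
opening: 0.0179
gripper_force: 15.0
```

Gripped at 17.9 mm opening. I drag the rack across by 23 mm and partway along.

move_arm --pt "0 0 0 0 0 -0.04 10" --pt "0 0 0 0 0 0 10" --pt "0 0 0 0.12 -0.13 0 10" --pt "0 0 0 0.12 -0.13 0 10" --pt "0 0 0 0.12 -0.13 0 10" --pt "0 0 0 0.12 -0.13 0 10" --pt "0 0 0 0.12 -0.13 0 10" --pt "0 0 0 0.12 -0.13 0 10" --pt "0 0 0 0.12 -0.14 0 10" --pt "0 0 0 0 0 0 10" --force 40

```text
t: 8.35
tool_pos: [0.5491, -0.1023, 0.0638]
orientation: [-1.521, -2.748, 0.0]
force: [0.1, 0.1, -3.0]
opening: 0.0178
gripper_force: 40.0
```

```bash
cat >> h.py <<'E'
def rel(post=None):
    s=read_state(); M=R.from_rotvec(s['orientation']).as_matrix(); print('t',round(float(s['t']),2),'tcp',np.round(s['tool_pos'],4),'F tool xyz',np.round(M.T@s['force'],2),'yaw tool',round(float(np.arctan2(M[1,1],M[0,1])),4),'grip',round(float(s['gripper_force']),1),round(float(s['opening']),4))
    for n in ['wrist','scene','side']:
        c=cam(n); uv,zs,Q=caps(c) if n=='wrist' else caps2(c)
        if len(Q)>3: a,p,d=yaw(Q); print(n,len(Q),'yaw',round(float(a),4),Q[[0,-1]].round(4).tolist())
        if n=='wrist':
            P=cloud(c); z=P[...,2]; g=(z>.044)&(z<.056)&(np.linalg.norm(P[...,:2]-[.4217,.0987],axis=2)<.012)
            k,l,st,ce=cv2.connectedComponentsWithStats(g.astype(np.uint8))
            if k>1:
                b=1+np.argmax(st[1:,4]); q=P[l==b]; print('post',st[b],np.round(cv2.minEnclosingCircle(np.float32(q[:,:2]))[0],4))
    return
def caps2(c):
    hsv=cv2.cvtColor(c['frame'],cv2.COLOR_RGB2HSV); P=cloud(c)
    m=((hsv[...,0]>45)&(hsv[...,0]<85)&(hsv[...,1]>110)&(P[...,2]>.09)).astype(np.uint8)
    k,l,st,ce=cv2.connectedComponentsWithStats(m); i=[j for j in range(1,k) if st[j,4]>6]
    return ce[i],0,onplane(c,ce[i],.101)
E
python3 - <<'E'
from h import *
rel(); c=cam('wrist'); save('w5.png',c['frame'])
E
```

```text
t 8.35 tcp [ 0.5491 -0.1023  0.0638] F tool xyz [0.06 0.11 3.  ] yaw tool 0.5599 grip 40.0 0.0178
side 7 yaw 0.5654 [[0.4505, 0.0589, 0.101], [0.5151, -0.0424, 0.101]]
```

View pics/w5.png

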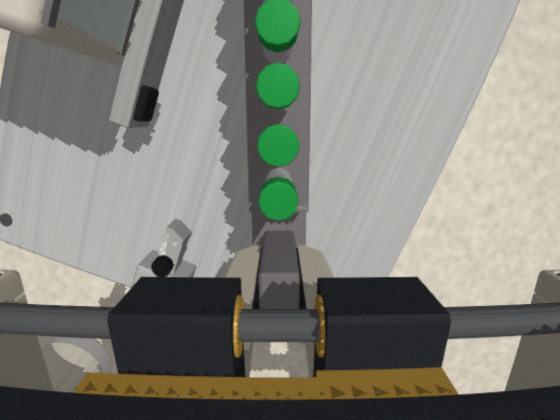

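The rack moved with the grip: the caps stand straight above the grip at column 278, and the rack's yaw matches the tool's. About 19 mm remain along the rack. I lower the grip force so that slipping limits the push, and approach slowly.

move_arm --pt "0 0 0 0.1 0 0 10" --pt "0 0 0 0.1 0 0 10" --pt "0 0 0 0.1 0 0 10" --pt "0 0 0 0.1 0 0 10" --pt "0 0 0 0.1 0 0 10" --pt "0 0 0 0.06 0 0 10" --pt "0 0 0 0.04 0 0 10" --pt "0 0 0 0.03 0 0 10" --pt "0 0 0 0.02 0 0 10" --pt "0 0 0 0 0 0 10" --force 14

```text
t: 9.55
tool_pos: [0.5411, -0.0886, 0.0639]
orientation: [-1.521, -2.749, -0.0]
force: [0.4, -0.0, -2.7]
opening: 0.0179
gripper_force: 14.0
```

```bash
python3 - <<'E'
from h import *
rel(); c=cam('scene'); P=cloud(c); z=P[...,2]
im=cv2.resize(c['frame'][170:290,180:340],None,fx=4,fy=4,interpolation=cv2.INTER_CUBIC); save('s6.png',im)
E
```

```text
t 9.55 tcp [ 0.5411 -0.0886  0.0639] F tool xyz [-0.21  0.29  2.7 ] yaw tool 0.56 grip 14.0 0.0179
side 7 yaw 0.561 [[0.4416, 0.073, 0.101], [0.5058, -0.0278, 0.101]]
```

View pics/s6.png

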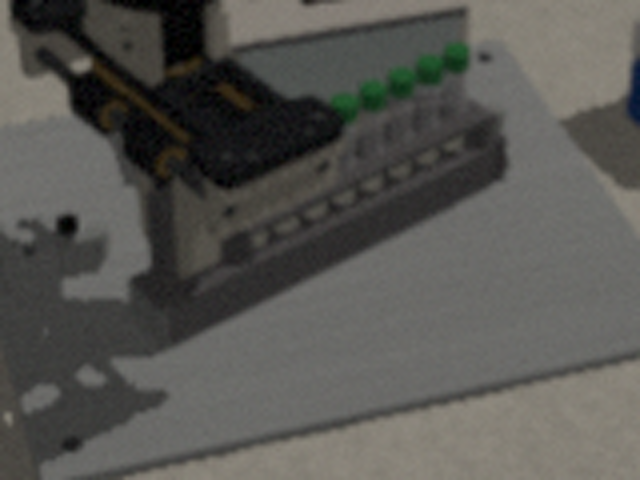

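The scene crop shows the fork end at (495,135) right where the post is; the rack hides the post. About 3 mm remain, so I creep.

move_arm --pt "0 0 0 0.01 0 0 10" --pt "0 0 0 0.01 0 0 10" --pt "0 0 0 0.01 0 0 10" --pt "0 0 0 0.01 0 0 10" --pt "0 0 0 0.01 0 0 10" --pt "0 0 0 0.01 0 0 10" --pt "0 0 0 0.01 0 0 10" --pt "0 0 0 0.01 0 0 10" --pt "0 0 0 0.01 0 0 10" --pt "0 0 0 0 0 0 10"

```text
t: 10.75
tool_pos: [0.5399, -0.0868, 0.0639]
orientation: [1.521, 2.749, -0.0]
force: [-0.3, -1.1, -2.4]
opening: 0.0179
gripper_force: 14.0
```

move_arm --pt "0 0 0 0.01 0 0 10" --pt "0 0 0 0.01 0 0 10" --pt "0 0 0 0.01 0 0 10" --pt "0 0 0 0.01 0 0 10" --pt "0 0 0 0 0 0 10" --pt "0 0 0 0 0 0 10" --pt "0 0 0 0 0 0 10" --pt "0 0 0 0 0 0 10" --pt "0 0 0 0 0 0 10" --pt "0 0 0 0 0 0 10"

```text
t: 11.75
tool_pos: [0.5394, -0.0859, 0.0639]
orientation: [-1.521, -2.749, 0.0]
force: [-0.4, -0.3, -2.5]
opening: 0.0178
gripper_force: 14.0
```

move_arm --pt "0 0 0 0.01 0 0 10" --pt "0 0 0 0.01 0 0 10" --pt "0 0 0 0.01 0 0 10" --pt "0 0 0 0.01 0 0 10" --pt "0 0 0 0.01 0 0 10" --pt "0 0 0 0.01 0 0 10" --pt "0 0 0 0 0 0 10" --pt "0 0 0 0 0 0 10" --pt "0 0 0 0 0 0 10" --pt "0 0 0 0 0 0 10"

```text
t: 12.75
tool_pos: [0.5388, -0.0849, 0.0641]
orientation: [1.521, 2.748, -0.0]
force: [1.2, -4.1, -2.0]
opening: 0.0184
gripper_force: 14.0
```

```bash
python3 - <<'E'
from h import *
rel()
E
```

```text
t 12.75 tcp [ 0.5388 -0.0849  0.0641] F tool xyz [-4.16 -1.17  2.  ] yaw tool 0.5599 grip 14.0 0.0184
side 7 yaw 0.5696 [[0.4397, 0.0767, 0.101], [0.5034, -0.0237, 0.101]]
```

Contact: 4 N along the rack, with the yaw eased slightly by the V. I align the tool yaw to the post line (+0.008 rad) and push a touch more.

move_arm --pt "0 0 -0.04 0 0 0 10" --pt "0 0 -0.04 0 0 0 10" --pt "0 0 0 0.01 0 0 10" --pt "0 0 0 0.01 0 0 10" --pt "0 0 0 0 0 0 10" --pt "0 0 0 0 0 0 10" --pt "0 0 0 0 0 0 10" --pt "0 0 0 0 0 0 10" --pt "0 0 0 0 0 0 10" --pt "0 0 0 0 0 0 10"

```text
t: 13.9
tool_pos: [0.5383, -0.0843, 0.0639]
orientation: [-1.509, -2.755, 0.0]
force: [-0.1, 0.4, -1.7]
opening: 0.0178
gripper_force: 14.0
```

```bash
python3 - <<'E'
from h import *
rel()
E
```

```text
t 13.9 tcp [ 0.5383 -0.0843  0.0639] F tool xyz [0.36 0.12 1.69] yaw tool 0.5684 grip 14.0 0.0178
side 7 yaw 0.5728 [[0.4375, 0.0765, 0.101], [0.5029, -0.0231, 0.101]]
```

move_arm --pt "0 0 0 0.01 0 0 10" --pt "0 0 0 0.01 0 0 10" --pt "0 0 0 0.01 0 0 10" --pt "0 0 0 0.01 0 0 10" --pt "0 0 0 0.01 0 0 10" --pt "0 0 0 0 0 0 10" --pt "0 0 0 0 0 0 10" --pt "0 0 0 0 0 0 10" --pt "0 0 0 0 0 0 10" --pt "0 0 0 0 0 0 10"

```text
t: 15.05
tool_pos: [0.5378, -0.0834, 0.064]
orientation: [1.509, 2.755, -0.0]
force: [1.7, -4.3, -2.6]
opening: 0.0179
gripper_force: 14.0
```

```bash
python3 - <<'E'
from h import *
rel()
E
```

```text
t 15.05 tcp [ 0.5378 -0.0834  0.064 ] F tool xyz [-4.55 -0.95  2.58] yaw tool 0.5683 grip 14.0 0.0179
side 7 yaw 0.5768 [[0.4371, 0.0764, 0.101], [0.502, -0.023, 0.101]]
```

move_arm --pt "0 0 0 0.01 0 0 10" --pt "0 0 0 0.01 0 0 10" --pt "0 0 0 0 0 0 10" --pt "0 0 0 0 0 0 10" --pt "0 0 0 0 0 0 10" --pt "0 0 0 0 0 0 10" --pt "0 0 0 0 0 0 10" --pt "0 0 0 0 0 0 10" --pt "0 0 0 0 0 0 10" --pt "0 0 0 0 0 0 10"

```text
t: 16.2
tool_pos: [0.5378, -0.0832, 0.0642]
orientation: [1.509, 2.754, -0.0]
force: [2.7, -4.9, -0.2]
opening: 0.018
gripper_force: 14.0
```

```bash
python3 - <<'E'
from h import *
rel(); c=cam('scene'); save('s7.png',c['frame'])
E
```

```text
t 16.2 tcp [ 0.5378 -0.0832  0.0642] F tool xyz [-5.57 -0.38  0.24] yaw tool 0.5684 grip 14.0 0.018
side 7 yaw 0.5813 [[0.4372, 0.0769, 0.101], [0.5025, -0.0221, 0.101]]
```

Seated: the TCP-to-post distance is 0.216 m and the push is a steady 5.6 N, with the rack no longer advancing. Now I start the swing about the post, about 9.6° in this call.

move_arm --pt "0 0 0.2 0 -0.181 0 10" --pt "0 0 0.2 0 -0.181 0 10" --pt "0 0 0.2 0 -0.181 0 10" --pt "0 0 0.2 0 -0.181 0 10" --pt "0 0 0 0 0 0 10" --pt "0 0 0 0 0 0 10" --pt "0 0 0 0 0 0 10" --pt "0 0 0 0 0 0 10" --pt "0 0 0 0 0 0 10" --pt "0 0 0 0 0 0 10" --force 30

```text
t: 17.4
tool_pos: [0.522, -0.0924, 0.0641]
orientation: [1.623, 2.689, -0.001]
force: [1.9, -5.0, -0.6]
opening: 0.018
gripper_force: 30.0
```

```bash
cat >> h.py <<'E'
def arc():
    s=read_state(); v=np.array([.4217,.0987])-s['tool_pos'][:2]; M=R.from_rotvec(s['orientation']).as_matrix()
    print('r',np.linalg.norm(v).round(4),'line yaw',np.arctan2(-v[0],v[1]).round(4),'tool yaw',np.arctan2(M[1,1],M[0,1]).round(4),'torque',np.round(M.T@s['wrist_torque'],2))
E
python3 - <<'E'
from h import *
arc(); rel()
E
```

```text
r 0.2159 line yaw 0.4834 tool yaw 0.4845 torque [ 0.22 -1.15 -0.17]
t 17.4 tcp [ 0.522  -0.0924  0.0641] F tool xyz [-5.27 -0.65  0.59] yaw tool 0.4845 grip 30.0 0.018
scene 4 yaw 0.4881 [[0.4401, 0.064, 0.101], [0.4722, 0.0034, 0.101]]
side 6 yaw 0.4976 [[0.4352, 0.0774, 0.101], [0.4829, -0.012, 0.101]]
```

The fork is still held at 5.3 N and the radius is unchanged. I continue the swing.

move_arm --pt "0 0 0.2 0 -0.181 0 10" --pt "0 0 0.2 0 -0.181 0 10" --pt "0 0 0.2 0 -0.181 0 10" --pt "0 0 0.2 0 -0.181 0 10" --pt "0 0 0.1 0 -0.0905 0 10" --pt "0 0 0.1 0 -0.0905 0 10" --pt "0 0 0 0 0 0 10" --pt "0 0 0 0 0 0 10" --pt "0 0 0 0 0 0 10" --pt "0 0 0 0 0 0 10"

```text
t: 18.55
tool_pos: [0.5014, -0.102, 0.064]
orientation: [1.762, 2.6, -0.001]
force: [1.3, -6.4, -0.8]
opening: 0.018
gripper_force: 30.0
```

```bash
python3 - <<'E'
from h import *
arc(); rel()
E
```

```text
r 0.216 line yaw 0.3782 tool yaw 0.3799 torque [ 0.19 -1.1  -0.11]
t 18.55 tcp [ 0.5014 -0.102   0.064 ] F tool xyz [-6.38 -1.17  0.8 ] yaw tool 0.3799 grip 30.0 0.018
scene 7 yaw -0.5371 [[0.3499, -0.0938, 0.101], [0.4684, -0.0205, 0.101]]
side 6 yaw 0.3582 [[0.4323, 0.0739, 0.101], [0.4665, -0.0191, 0.101]]
```

move_arm --pt "0 0 0.1 0 -0.0905 0 10" --pt "0 0 0.1 0 -0.0905 0 10" --pt "0 0 0.1 0 -0.0905 0 10" --pt "0 0 0.1 0 -0.0905 0 10" --pt "0 0 0.1 0 -0.0905 0 10" --pt "0 0 0.1 0 -0.0905 0 10" --pt "0 0 0.1 0 -0.0905 0 10" --pt "0 0 0.1 0 -0.0905 0 10" --pt "0 0 0 0 0 0 10" --pt "0 0 0 0 0 0 10"

```text
t: 19.7
tool_pos: [0.4845, -0.108, 0.0641]
orientation: [1.869, 2.524, -0.0]
force: [2.6, -5.4, 1.4]
opening: 0.018
gripper_force: 30.0
```

```bash
python3 - <<'E'
from h import *
arc(); rel()
E
```

```text
r 0.216 line yaw 0.2948 tool yaw 0.296 torque [ 0.05 -0.98 -0.06]
t 19.7 tcp [ 0.4845 -0.108   0.0641] F tool xyz [-5.9   0.89 -1.37] yaw tool 0.296 grip 30.0 0.018
scene 7 yaw 0.2917 [[0.4296, 0.0712, 0.101], [0.4619, -0.039, 0.101]]
side 5 yaw 0.3068 [[0.43, 0.0746, 0.101], [0.4543, -0.0019, 0.101]]
```

move_arm --pt "0 0 0.1 0 -0.0905 0 10" --pt "0 0 0.1 0 -0.0905 0 10" --pt "0 0 0.1 0 -0.0905 0 10" --pt "0 0 0.1 0 -0.0905 0 10" --pt "0 0 0.1 0 -0.0905 0 10" --pt "0 0 0.1 0 -0.0905 0 10" --pt "0 0 0 0 0 0 10" --pt "0 0 0 0 0 0 10" --pt "0 0 0 0 0 0 10" --pt "0 0 0 0 0 0 10"

```text
t: 20.85
tool_pos: [0.4714, -0.1116, 0.0641]
orientation: [1.948, 2.465, -0.0]
force: [2.6, -5.0, 0.1]
opening: 0.0181
gripper_force: 30.0
```

```bash
python3 - <<'E'
from h import *
arc(); rel(); c=cam('wrist'); save('w8.png',c['frame'])
E
```

```text
r 0.2161 line yaw 0.2323 tool yaw 0.2333 torque [-0.1  -1.02 -0.13]
t 20.85 tcp [ 0.4714 -0.1116  0.0641] F tool xyz [-5.46  1.34 -0.09] yaw tool 0.2333 grip 30.0 0.0181
scene 7 yaw 0.2259 [[0.4337, 0.0521, 0.101], [0.4549, -0.045, 0.101]]
```

View pics/w8.png

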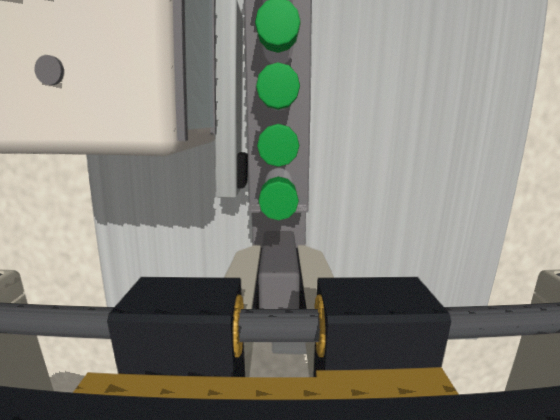

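The wrist view shows the rack almost parallel to the rail, with the pad at (242,170) close to touching the rack's side at column 248. I press on gently.

move_arm --pt "0 0 0.05 0 -0.045 0 10" --pt "0 0 0.05 0 -0.045 0 10" --pt "0 0 0.05 0 -0.045 0 10" --pt "0 0 0.05 0 -0.045 0 10" --pt "0 0 0.05 0 -0.045 0 10" --pt "0 0 0 0 0 0 10" --pt "0 0 0 0 0 0 10" --pt "0 0 0 0 0 0 10" --pt "0 0 0 0 0 0 10" --pt "0 0 0 0 0 0 10"

```text
t: 22.05
tool_pos: [0.467, -0.1127, 0.0643]
orientation: [1.978, 2.438, 0.002]
force: [6.7, -3.6, -4.0]
opening: 0.0178
gripper_force: 30.0
```

```bash
python3 - <<'E'
from h import *
arc(); rel()
E
```

```text
r 0.2162 line yaw 0.2111 tool yaw 0.2074 torque [-1.19 -1.05 -0.34]
t 22.05 tcp [ 0.467  -0.1127  0.0643] F tool xyz [-4.89  5.84  4.05] yaw tool 0.2074 grip 30.0 0.0178
scene 8 yaw -0.7632 [[0.2655, -0.132, 0.101], [0.4526, -0.0459, 0.101]]
```

move_arm --pt "0 0 0.01 0 -0.02 0 10" --pt "0 0 0.01 0 -0.02 0 10" --pt "0 0 0.01 0 -0.02 0 10" --pt "0 0 0.01 0 -0.02 0 10" --pt "0 0 0.01 0 -0.02 0 10" --pt "0 0 0.01 0 -0.02 0 10" --pt "0 0 0 0 0 0 10" --pt "0 0 0 0 0 0 10" --pt "0 0 0 0 0 0 10" --pt "0 0 0 0 0 0 10"

```text
t: 23.2
tool_pos: [0.465, -0.1131, 0.0645]
orientation: [1.985, 2.43, 0.005]
force: [10.2, -2.0, -4.8]
opening: 0.0181
gripper_force: 30.0
```

```bash
python3 - <<'E'
from h import *
arc(); rel()
E
```

```text
r 0.2161 line yaw 0.2018 tool yaw 0.201 torque [-2.04 -1.   -0.19]
t 23.2 tcp [ 0.465  -0.1131  0.0645] F tool xyz [-4.02  9.52  4.89] yaw tool 0.201 grip 30.0 0.0181
scene 7 yaw 0.2029 [[0.4271, 0.0713, 0.101], [0.4515, -0.0461, 0.101]]
```

move_arm --pt "0 0 0.01 0 -0.02 0 10" --pt "0 0 0.01 0 -0.02 0 10" --pt "0 0 0.01 0 -0.02 0 10" --pt "0 0 0 0 0 0 10" --pt "0 0 0 0 0 0 10" --pt "0 0 0 0 0 0 10" --pt "0 0 0 0 0 0 10" --pt "0 0 0 0 0 0 10" --pt "0 0 0 0 0 0 10" --pt "0 0 0 0 0 0 10"

```text
t: 24.35
tool_pos: [0.4636, -0.1134, 0.0646]
orientation: [1.989, 2.427, 0.005]
force: [10.6, -2.1, -5.8]
opening: 0.0178
gripper_force: 30.0
```

```bash
python3 - <<'E'
from h import *
arc(); rel()
E
```

```text
r 0.2162 line yaw 0.1951 tool yaw 0.1977 torque [-2.11 -1.12 -0.03]
t 24.35 tcp [ 0.4636 -0.1134  0.0646] F tool xyz [-4.14  9.9   5.86] yaw tool 0.1977 grip 30.0 0.0178
scene 7 yaw 0.1959 [[0.4267, 0.071, 0.101], [0.4501, -0.0465, 0.101]]
```

move_arm --pt "0 0 0 0 -0.02 0 10" --pt "0 0 0 0 -0.01 0 10" --pt "0 0 0 0 0 0 10" --pt "0 0 0 0 0 0 10" --pt "0 0 0 0 0 0 10" --pt "0 0 0 0 0 0 10" --pt "0 0 0 0 0 0 10" --pt "0 0 0 0 0 0 10" --pt "0 0 0 0 0 0 10" --pt "0 0 0 0 0 0 10"

```text
t: 25.5
tool_pos: [0.4631, -0.1135, 0.0646]
orientation: [1.989, 2.426, 0.005]
force: [11.9, -2.7, -6.7]
opening: 0.0177
gripper_force: 30.0
```

```bash
python3 - <<'E'
from h import *
arc(); rel(); c=cam('side'); a=cv2.imread('pics/side1.png')[:,:,::-1]
f=lambda im: cv2.resize(im[200:290,270:370],None,fx=4,fy=4,interpolation=cv2.INTER_CUBIC)
save('side9.png',np.hstack([f(a),f(c['frame'])]))
E
```

```text
r 0.2162 line yaw 0.1927 tool yaw 0.1975 torque [-2.4  -1.14  0.03]
t 25.5 tcp [ 0.4631 -0.1135  0.0646] F tool xyz [-4.94 11.11  6.75] yaw tool 0.1975 grip 30.0 0.0177
scene 7 yaw 0.1849 [[0.4267, 0.0711, 0.101], [0.4488, -0.0463, 0.101]]
```

View pics/side9.png

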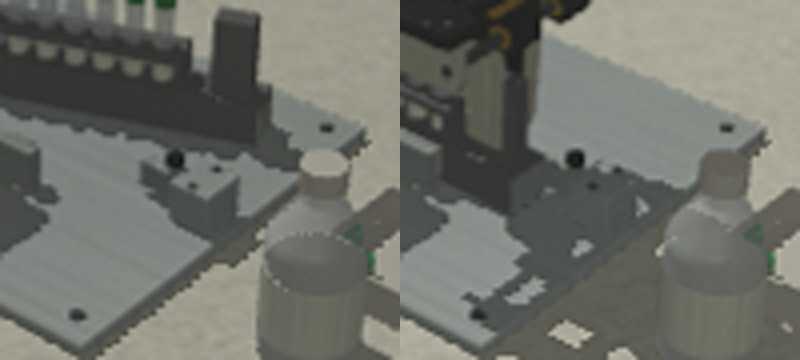

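The black bolt knob is at (175,158) in the left half (start, bolt out) and (575,158) in the right half (now), the same place. The across force also dipped by about 3.5 N against the pad's rise, so the bolt has most likely snapped. I relax the push and see whether the rack stays.

move_arm --pt "0 0 0 0 0.02 0 10" --pt "0 0 0 0 0.02 0 10" --pt "0 0 0 0 0.02 0 10" --pt "0 0 0 0 0.02 0 10" --pt "0 0 0 0 0.02 0 10" --pt "0 0 0 0 0.02 0 10" --pt "0 0 0 0 0.02 0 10" --pt "0 0 0 0 0 0 10" --pt "0 0 0 0 0 0 10" --pt "0 0 0 0 0 0 10"

```text
t: 26.7
tool_pos: [0.4642, -0.1133, 0.0644]
orientation: [1.991, 2.43, -0.0]
force: [-0.6, -4.5, 6.2]
opening: 0.018
gripper_force: 30.0
```

```bash
python3 - <<'E'
from h import *
arc(); rel()
E
```

```text
r 0.2162 line yaw 0.198 tool yaw 0.1977 torque [ 0.12 -1.06 -0.1 ]
t 26.7 tcp [ 0.4642 -0.1133  0.0644] F tool xyz [-4.29 -1.44 -6.24] yaw tool 0.1977 grip 30.0 0.018
scene 7 yaw 0.1927 [[0.4309, 0.0517, 0.101], [0.4506, -0.0468, 0.101]]
```

The tool pulled back until the across force fell from 11 N to -1.4 N, while the rack stayed at yaw 0.198. The bolt is therefore holding it against the pad. Release and retreat.

move_arm --pt "0 0 0 -0.02 0 -0.02 10" --pt "0 0 0 -0.02 0 -0.02 10" --pt "0 0 0 0 0 0 20" --pt "0 0 0 0 0 0 30" --pt "0 0 0 0 0 0 42" --pt "0 0 0 0 0 0 42" --pt "0 0 0 0 0 0 42" --pt "0 0 0 0 0 0 42" --pt "0 0 0 0 0 0 42" --pt "0 0 0 0 0 0 42"

```text
t: 27.85
tool_pos: [0.4643, -0.114, 0.0649]
orientation: [1.991, 2.43, -0.0]
force: [0.7, 0.4, -0.0]
opening: 0.0421
gripper_force: 0.0
```

move_arm --pt "0 0 0 0 0 -0.2 42" --pt "0 0 0 0 0 -0.5 42" --pt "0 0 0 0 0 -1 42" --pt "0 0 0 0 0 -1 42" --pt "0 0 0 0 0 -1 42" --pt "0 0 0 0 0 -1 42" --pt "0 0 0 0 0 -1 42" --pt "0 0 0 0 0 -1 42" --pt "0 0 0 -1 0 0 42" --pt "0 0 0 -1 0 0 42"

```text
t: 28.85
tool_pos: [0.4751, -0.1636, 0.2353]
orientation: [1.987, 2.428, 0.002]
force: [0.1, 0.1, -1.1]
opening: 0.0417
gripper_force: 0.0
```

```bash
python3 - <<'E'
from h import *
rel(); c=cam('wrist'); save('w10.png',c['frame'])
P=cloud(c); z=P[...,2]
g=(z>.085)&(z<.102)&(np.linalg.norm(P[...,:2]-[.464,-.113],axis=2)<.03)
k,l,st,ce=cv2.connectedComponentsWithStats(g.astype(np.uint8)); b=1+np.argmax(st[1:,4]); q=P[l==b]; print('grip',np.median(q[:,2]),cv2.minAreaRect(np.float32(q[:,:2])))
E
```

```text
t 28.85 tcp [ 0.4751 -0.1636  0.2353] F tool xyz [0.1  0.11 1.08] yaw tool 0.1992 grip 0.0 0.0417
wrist 4 yaw 0.1993 [[0.4435, -0.0078, 0.106], [0.4551, -0.0653, 0.106]]
scene 9 yaw -1.3579 [[-0.382, -0.1747, 0.101], [0.455, -0.0657, 0.101]]
grip 0.09632221158001425 ((0.4647459089756012, -0.11197924613952637), (0.01747244782745838, 0.02764117904007435), 10.85228443145752)
```

View pics/w10.png

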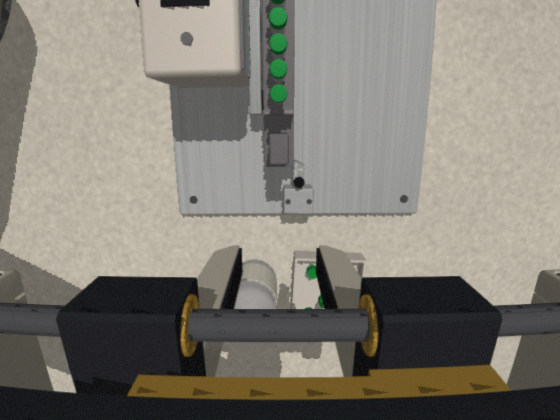

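The final view shows the rack parallel to the rail and the deck edges, with the bolt knob at (299,183) beside the rack's end corner. The rack yaw is 0.199 against the deck's 0.196. One check of the fork on the post follows.

move_arm --pt "0 0 0 1 0 0 42" --pt "0 0 0 1 0 0 42" --pt "0 0 0 1 0 0 42" --pt "0 0 0 1 0 0 42" --pt "0 0 0 1 0 0 42" --pt "0 0 0 1 0 0 42" --pt "0 0 0 0.6 0 0 42" --pt "0 0 0 0 0 0 42" --pt "0 0 0 0 0 0 42" --pt "0 0 0 0 0 0 42"

```text
t: 30.05
tool_pos: [0.4417, -0.0016, 0.2325]
orientation: [1.991, 2.43, -0.0]
force: [-0.6, -0.1, 0.6]
opening: 0.0421
gripper_force: 0.0
```

```bash
python3 - <<'E'
from h import *
s=read_state(); print(s['tool_pos'],s['force'])
c=cam('wrist'); uv,zs,Q=caps(c); a,p,d=yaw(Q); Q=Q[np.argsort(-Q[:,1])]; print(len(Q),a,Q[0])
P=cloud(c); z=P[...,2]; g=(z>.044)&(z<.056)&(np.linalg.norm(P[...,:2]-[.4217,.0987],axis=2)<.014)
k,l,st,ce=cv2.connectedComponentsWithStats(g.astype(np.uint8)); b=1+np.argmax(st[1:,4]); q=P[l==b]; C=np.array(cv2.minEnclosingCircle(np.float32(q[:,:2]))[0]); print(st[b],C)
n=np.array([d[1],-d[0]]); w=C-Q[0,:2]; print('along from cap1',w@d,'(expect ~.0305) across',w@n)
m=((z>.006)&(z<.014)).astype(np.uint8)
E
```

```text
[ 0.4416947  -0.00157432  0.232521  ] [-0.57312721 -0.0610995   0.59564274]
8 0.20081504 [0.42701253 0.07196052 0.106     ]
[272  90  12  12 115] [0.42128849 0.09907594]
along from cap1 0.027712281234351918 (expect ~.0305) across -0.00020035625678332687
```

The fork sits on the post: 27.7 mm from the first cap (no further than expected) and 0.2 mm across. The arm is clear, so I hand in.

```bash
python3 -c "
from plant import close_job; print(close_job())"
```

```text
the job is handed in; nothing more can be done
None
```

I handed the job in at about 30 s: the rack is on the stop post, in line with the rail to about 0.005 rad and locked by the spring bolt, with the arm clear; the hand-in returned no verdict.

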